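Turn the pouring dish to the beaker

TASK

Take the aluminium dish by its hoop handle, lift it straight up off its coaster clear of the beaker, and turn it level about a quarter turn above the coaster so that its lip points straight at the open beaker (not the closed jar) and reaches over the beaker's mouth, with the loose steel ball staying in the middle of the dish. Finish while holding the dish there in the gripper: level and still, touching nothing else, the lip 1 to 4 cm above the beaker's rim, the ball at rest in the middle. Do not pour, and leave the beaker, jar, tape roll and tube rack where they stand.

Things in the scene. Friction and masses are not known exactly. Their poses are not given: they have to be found in the camera images.
- dish_grip (a point): Centre of the dish's grip bar: flat horizontal bar on top of the hoop handle, along dish y, 126 mm long, 10 mm thick (x), 18 mm high (z), directly above the dish's middle. This point is 85 mm above the dish's underside; 45 mm of free height between the bar's underside and the ball. Axes: x towards the pouring lip, y along the bar, z up.
- dish_lip (a point): Underside of the tip of the dish's pouring lip, a tongue 26 mm wide: 90 mm from the dish's axis along dish +x, 19 mm above the dish's underside (66 mm below the grip bar's centre). Axes as dish_grip.
- dish_middle (a point): Middle of the dish's inner floor, on the dish's axis, 7 mm above its underside (78 mm below the grip bar's centre). The floor is flat to 10 mm from the axis. Axes as dish_grip.
- dish: Loose bare aluminium pouring dish, 120 mm across, 20 mm deep, shallow cone inside (10 degrees, steeper at the rim), 0.12 to 0.22 kg, with a rigid hoop handle: uprights at the rim (dish y = +-61 mm) carry the grip bar. Origin at the centre of its underside, axes as dish_grip.
- ball_center (a point): Centre of the loose steel ball, 24 mm across, 30 g; it lies in the middle of the dish and rolls. Its axes mean nothing.
- coaster (a point): Centre of the top, 10 mm above the table, of the black rubber coaster (90 mm across, fixed to the mat) on which the dish stands at the start. Axes as the mat: beaker and jar stand 108 mm from here, one at mat +y, the other at mat -y, either way round; at the start the lip points roughly (within 12 degrees) along mat +x, towards tape and rack.
- mat: The cork mat, fixed to the table, 300 mm (x) by 360 mm (y), 6 mm thick; origin at the centre of its underside, on the table, below the coaster's centre.
- beaker_rim (a point): Centre of the mouth of the open clear glass beaker: rim 64 mm across outside, wall 3 mm, 58 mm high, standing on the mat (rim 64 mm above the table), loose, mouth up.
- beaker: The same beaker; origin at the centre of its underside.
- jar_mid (a point): Centre of the closed clear jar with a white screw cap, 60 mm across, 62 mm high, loose, on the other side of the dish from the beaker; 31 mm above its underside. Leave alone.
- jar: The same jar; origin at the centre of its underside.
- tape_mid (a point): Centre of the roll of tape lying flat on the mat, 68 mm across, 19 mm high, loose. Leave alone.
- rack_mid (a point): Centre of the wooden block (32 x 120 x 22 mm) with four capped sample tubes standing in it, 66 mm high in all, loose on the far part of the mat. Leave alone.

How it is judged:
By the outcome, as a careful person would: the job done as asked, in the order asked, and still so for the second after the job is handed in, while the arm keeps its last pose, push and grip.
It also fails if it takes over 35 s, if anything falls off the work surface, if the arm or the gripper's body presses on something with over 40 N, if the wrist force passes 120 N, or if a joint passes its speed limit or range.

ROBOT

A 6-joint arm with a two-finger parallel gripper is mounted at the origin on the work surface. World frame = base frame: x ahead of the robot, y to its left, z up, the work surface at z = 0. Lengths are in m, angles in rad, forces in N, time in s.
With the tool pointing down it reaches from about 0.275 to 0.725 m from the base axis. Payload 15.9 kg.
Tool frame: the origin (TCP) lies between the finger pads; the fingertips stand 14 mm ahead of it and the grasp point (between the pads) lies 5 mm behind it; z points along the fingers, y is the direction in which the jaws open and shut (so a half turn about z gives the same grasp; the last joint's range is limited). The gripper opens to 85 mm and grips with 20 to 120 N. Pads are 22 mm wide; open, the fingers measure 114 mm over their backs; the gripper's body (76 mm by 85 mm) begins 54 mm behind the grasp point. The pads swing forward as they close: fully open they stand 13 mm farther back than shut.
Start: joints at [-1.335, 0.213, -0.034, 1.323, 0, 1.571], TCP at [0.117, -0.486, 0.245] pointing down, gripper open.
Joint ranges: [-2.98, 2.98], [-0.74, 1.72], [-1.14, 1.35], [-2.1, 2.04], [-1.57, 1.44], [-3.14, 3.14]. Speed limits (rad/s): [1.89, 1.89, 2.39, 2.57, 3.14, 3.14].

INTERFACE

Orientations are given as a unit quaternion [x, y, z, w].
In Python, from cell import robot, inverse_kinematics, optics gives the robot as it stands. Calls block until the motion is done:
- robot.move_pose(position, orientation): joint-space move of the TCP to a pose.
- robot.servo_line(position, velocity=0.15, ori=None): straight line of the TCP; ori=None keeps the orientation; velocity is the mean speed in m/s.
- robot.move_joints(angles): joint-space move.
- robot.ungrasp() and robot.grasp(newtons=None): open the fingers fully, or close them until they stop; newtons is the grip in N (None keeps the last).
- robot.dwell(seconds).
- inverse_kinematics(position, orientation): joint angles nearest the present ones, or None.
- optics.capture(name): name is "side" or "top" or "wrist"; returns (picture, depth): 384x512x3 uint8, blue, green, red; 384x512 float32, m along the optical axis (not along the pixel's ray), 0 where there is no reading.
- optics.get_calibration(name): a dict with "fx", "fy", "cx", "cy" (pixels), "position" and "orientation" of the camera in the world; the wrist camera has in their place "T_tool_cam" (4x4, takes a point from camera to tool coordinates, whose origin is the TCP and whose axes are the flange's). Camera axes: x right, y up, looking along -z (the intrinsics and any distortion apply to the point x, -y, -z); pixel columns grow to the right and rows downward; lengths in m; the calibration is good to about 2 mm. The wrist camera is an equidistant fisheye: a pixel r from the principal point sees the ray r / f radians off the axis. A picture is of the moment at which its call begins: read the wrist's pose just before it. get_calibration takes no time and is no camera call.
A pose or a line that the arm cannot do raises robot.Unreachable and nothing moves.
- robot.job_done(): hands the job in, once; it reports no verdict.
Readings, each from a call of its own:
- robot.read_time_s(): time.
- robot.read_joint_pos(): joint angles.
- robot.read_joint_vel(): joint speeds.
- robot.read_joint_torque(): joint torques, N m.
- robot.read_tool_pos(): TCP position.
- robot.read_eef_rot(): TCP orientation.
- robot.read_force(): force on the tool from outside, world axes, zero at the start.
- robot.read_ft_torque(): the same for the moment, N m.
- robot.read_opening(): opening from 0.0 (shut) to 1.0 (fully open).
Only numpy, scipy, OpenCV 4.12 (cv2) and the standard library are available. Lean on these libraries where they do the work, as an engineer would, in place of code of your own. Each camera call takes 0.05 s, during which the arm holds its last target.

## Working session

There is one attempt and no reset: what is moved stays moved. The work goes in short steps, each a Python script; the robot and the scene stay as the last script left them, time stands still between calls to the robot, and variables do not carry over. Pictures are saved under pics/ and viewed, and the job is handed in when it is done.

```bash
mkdir -p pics; ls
python3 - <<'E'
from cell import robot, optics
import cv2,numpy as np
print(robot.read_time_s())
for n in ["side","top"]:
    p,d=optics.capture(n); cv2.imwrite(f"pics/{n}0.png",p); np.savez(f"{n}0.npz",p=p,d=d); print(n,optics.get_calibration(n))
print(optics.get_calibration("wrist"))
print(robot.read_tool_pos(),robot.read_eef_rot())
E
```

```text
pics
0.0
side {'fx': 364.84613493687516, 'fy': 364.84613493687516, 'cx': 257.627078045532, 'cy': 190.7645517131566, 'position': array([ 0.27096549, -0.5068137 ,  0.53903463]), 'orientation': array([ 0.46139925, -0.13271419, -0.24740552,  0.84159859])}
top {'fx': 490.4787443100133, 'fy': 490.4787443100133, 'cx': 257.0095351554753, 'cy': 196.7392251098513, 'position': array([0.46558178, 0.06228833, 1.11163659]), 'orientation': array([-0.05473404,  0.05944556,  0.70790264, -0.70167248])}
{'fx': 297.3186396354542, 'fy': 297.3186396354542, 'cx': 251.87788586603918, 'cy': 192.48947822680537, 'T_tool_cam': array([[-4.81797328e-04,  9.57386515e-01,  2.88809329e-01,
         7.42423977e-02],
       [ 9.99999729e-01,  6.21856784e-04, -3.93200949e-04,
         7.51706935e-04],
       [-5.56043327e-04,  2.88809062e-01, -9.57386556e-01,
        -1.28819989e-01],
       [ 0.00000000e+00,  0.00000000e+00,  0.00000000e+00,
         1.00000000e+00]])}
[ 0.11674177 -0.48590059  0.24488004] [ 9.93059015e-01  1.17616164e-01 -6.54164369e-05 -4.76174948e-04]
```

View pics/side0.png

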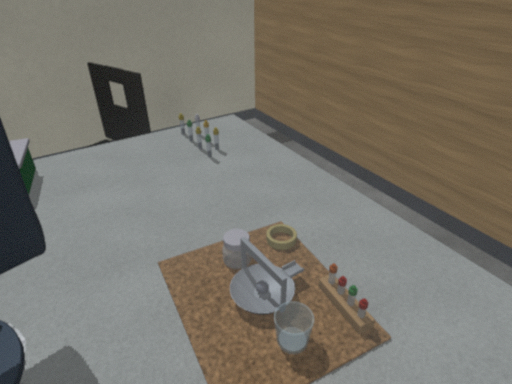

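View pics/top0.png

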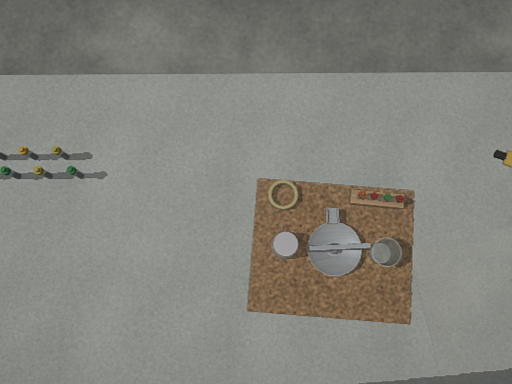

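The side view shows the dish at about (262,288), the beaker at (293,328) and the jar at (236,250). In the top view the dish is at (334,249), the lip points up to (333,215), the beaker is on the right at (386,252) and the jar is on the left at (286,245). Next I'll measure these positions.

```bash
cat > h.py <<'E'
import numpy as np, cv2
from scipy.spatial.transform import Rotation as R
from cell import robot, optics, inverse_kinematics
def ray(cal,uv):
    uv=np.atleast_2d(uv).astype(float)
    d=np.c_[(uv[:,0]-cal['cx'])/cal['fx'],-(uv[:,1]-cal['cy'])/cal['fy'],-np.ones(len(uv))]
    return np.array(cal['position']),R.from_quat(cal['orientation']).apply(d)
def plane(cal,uv,z):
    o,d=ray(cal,uv); return o+d*((z-o[2])/d[:,2])[:,None]
def proj(cal,P):
    p=R.from_quat(cal['orientation']).inv().apply(np.atleast_2d(P)-cal['position'])
    return np.c_[cal['cx']+cal['fx']*p[:,0]/-p[:,2],cal['cy']-cal['fy']*p[:,1]/-p[:,2]]
def wrist_T():
    T=np.eye(4);T[:3,:3]=R.from_quat(robot.read_eef_rot()).as_matrix();T[:3,3]=robot.read_tool_pos()
    return T@optics.get_calibration("wrist")["T_tool_cam"]
def wray(T,uv):
    c=optics.get_calibration("wrist");uv=np.atleast_2d(uv).astype(float)
    a=(uv[:,0]-c['cx'])/c['fx'];b=-(uv[:,1]-c['cy'])/c['fy'];r=np.hypot(a,b)+1e-9
    d=np.c_[np.sin(r)*a/r,np.sin(r)*b/r,-np.cos(r)]
    return T[:3,3],d@T[:3,:3].T
def wplane(T,uv,z):
    o,d=wray(T,uv); return o+d*((z-o[2])/d[:,2])[:,None]
E
python3 - <<'E'
from h import *
f=np.load("top0.npz");p=f['p'];d=f['d'];c=optics.get_calibration("top")
hsv=cv2.cvtColor(p,cv2.COLOR_BGR2HSV)
m=((hsv[...,1]>60)&(hsv[...,0]<25)).astype(np.uint8)
m[:, :230]=0;m[:,430:]=0
m=cv2.morphologyEx(m,cv2.MORPH_OPEN,np.ones((3,3)))
cs,_=cv2.findContours(m,cv2.RETR_EXTERNAL,cv2.CHAIN_APPROX_NONE)
k=max(cs,key=cv2.contourArea)[:,0]
w=plane(c,k,0.006)
(mc,sz,an)=cv2.minAreaRect(w[:,:2].astype(np.float32)); print("mat",mc,sz,an)
print("depth-based z near dish/bar/table",[ (plane(c,uv,0)[0],d[uv[1],uv[0]]) for uv in [(320,350),(340,247),(333,214)]])
z=cv2.resize(p[170:330,240:420],None,fx=4,fy=4,interpolation=cv2.INTER_CUBIC);cv2.imwrite("pics/topz.png",z)
f=np.load("side0.npz");z=cv2.resize(f['p'][220:360,200:390],None,fx=4,fy=4,interpolation=cv2.INTER_CUBIC);cv2.imwrite("pics/sidez.png",z)
E
```

```text
mat (0.5250393748283386, -0.11256766319274902) (0.35879719257354736, 0.2989792227745056) 84.93241119384766
depth-based z near dish/bar/table [(array([ 0.30613403, -0.08056522,  0.        ]), np.float32(1.0692384)), (array([ 0.53012805, -0.13255271,  0.        ]), np.float32(1.0071826)), (array([ 0.6054096 , -0.11928871,  0.        ]), np.float32(1.0880492))]
```

View pics/topz.png

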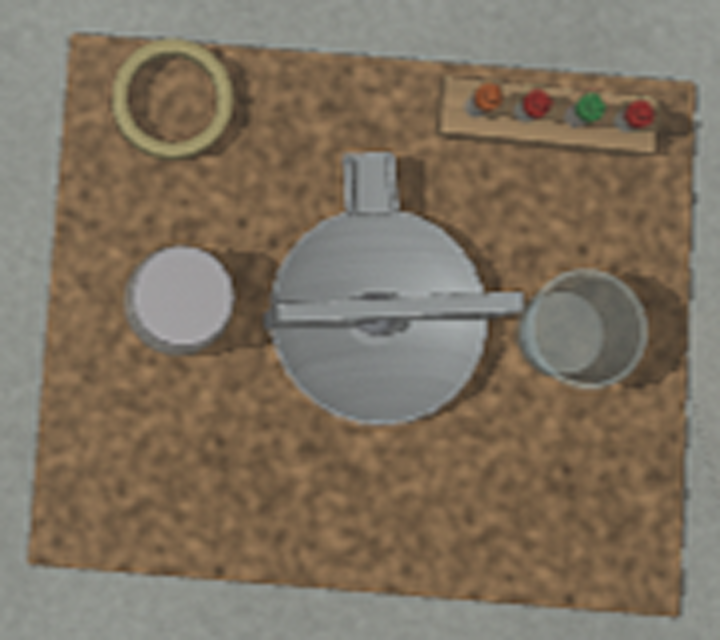

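View pics/sidez.png

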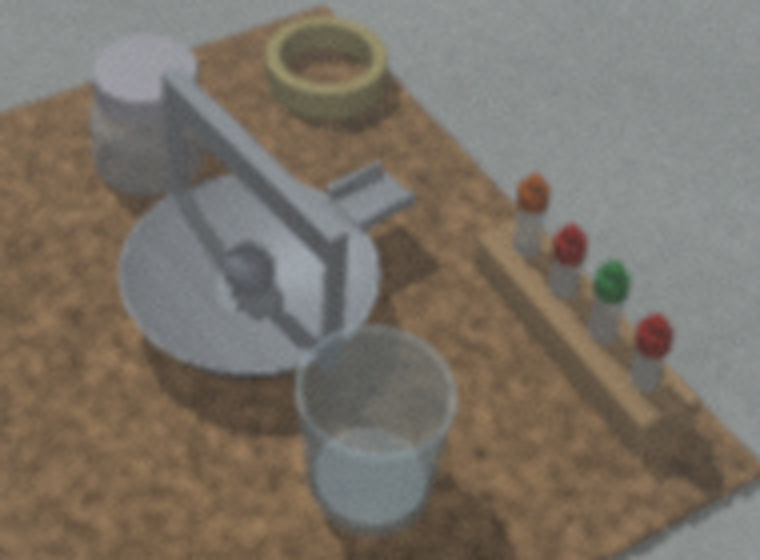

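The top crop shows the bar from (276,312) to (523,302), the lip tip at (371,153) and the beaker rim centred at about (585,328). I'll convert these to world coordinates.

Run:
```python
from h import *
c=optics.get_calibration("top")
u=lambda *q: np.array([(240+(x+.5)/4-.5,170+(y+.5)/4-.5) for x,y in q])
mc=u((71,34),(695,83),(679,615),(29,564))
w=plane(c,mc,0.006)[:,:2];print("corners",w, "ctr",w.mean(0))
my=(w[0]-w[1])+(w[3]-w[2]); print("mat yaw deg",np.degrees(np.arctan2(my[1],my[0]))-90)
yaw=np.degrees(np.arctan2(my[1],my[0]))-90
b=plane(c,u((277,312),(523,302)),0.104)[:,:2];bv=b[0]-b[1]
print("bar",b,b.mean(0),np.linalg.norm(bv),"yaw",np.degrees(np.arctan2(bv[1],bv[0]))-90)
lip=plane(c,u((371,153)),0.032)[0,:2];ax=plane(c,u((380,317)),0.03)[0,:2];print("lip",lip,"dishrim ctr",ax)
v=lip-b.mean(0);print("lip yaw",np.degrees(np.arctan2(v[1],v[0])),np.linalg.norm(v))
bk=plane(c,u((585,328)),0.064)[0,:2];print("beaker",bk,"exp",w.mean(0)+.108*np.array([np.sin(np.radians(yaw)),-np.cos(np.radians(yaw))]))
print("jar",plane(c,u((184,297)),0.068)[0,:2])
# side view cross-check
s=optics.get_calibration("side")
us=lambda *q: np.array([(200+(x+.5)/4-.5,220+(y+.5)/4-.5) for x,y in q])
bs=plane(s,us((177,72),(337,238)),0.104)[:,:2];print("side bar",bs,bs.mean(0))
print("side beaker",plane(s,us((376,383)),.064)[0,:2])
```

```text
corners [[ 0.68918664  0.05280756]
 [ 0.65764168 -0.30466892]
 [ 0.36134413 -0.27786027]
 [ 0.39213923  0.07871774]] ctr [ 0.52507792 -0.11275097]
mat yaw deg -4.989519649046414
bar [[ 0.5233862  -0.05046432]
 [ 0.52736216 -0.17683725]] [ 0.52537418 -0.11365078] 0.12643545827198283 yaw 1.8020489330307043
lip [ 0.61511691 -0.11314092] dishrim ctr [ 0.52438551 -0.11531612]
lip yaw 0.32551473511790296 0.08974417327603937
beaker [ 0.51572683 -0.21872667] exp [ 0.51568478 -0.22034172]
jar [ 0.5338269  -0.00530276]
side bar [[ 0.52794284 -0.05413013]
 [ 0.5291141  -0.17745821]] [ 0.52852847 -0.11579417]
side beaker [ 0.52043975 -0.21766924]
```

```bash
cat >> h.py <<'E'
def q_tool(yaw_y):  # tool down, tool y at world yaw
    a=np.radians(yaw_y);y=np.array([np.cos(a),np.sin(a),0]);z=np.array([0,0,-1.]);x=np.cross(y,z)
    return R.from_matrix(np.c_[x,y,z]).as_quat()
E
python3 - <<'E'
from h import *
for y0 in (1.5,181.5):
    for dy in (0,-97):
        print(y0,dy,inverse_kinematics([.525,-.1135,.16],q_tool(y0+dy)))
print(inverse_kinematics([.525,-.1135,.25],q_tool(1.5)))
E
```

```text
1.5 0 [-0.21291376  0.31867277 -0.11173259  1.14039097  0.          1.33170263]
1.5 -97 [-0.21291376  0.31867277 -0.11173259  1.14039097  0.          3.024672  ]
181.5 0 [-0.21291376  0.31867277 -0.11173259  1.14039097  0.         -1.80989002]
181.5 -97 [-0.21291376  0.31867277 -0.11173259  1.14039097  0.         -0.11692065]
[-0.21291376  0.28996609  0.07788731  1.35871755  0.          1.33170263]
```

Run:
```python
from h import *
robot.move_pose([.525,-.1135,.26],q_tool(181.5))
T=wrist_T();p,d=optics.capture("wrist");cv2.imwrite("pics/w1.png",p);np.savez("w1.npz",p=p,d=d,T=T)
print(robot.read_time_s(),robot.read_tool_pos(),robot.read_opening(),robot.read_joint_pos())
```

```text
2.9917 [ 0.52490102 -0.11383797  0.25999917] 0.9993555070231707 [-2.13530143e-01  2.89213696e-01  1.01974129e-01  1.38354390e+00
 -6.69608085e-05 -1.80950483e+00]
```

View pics/w1.png

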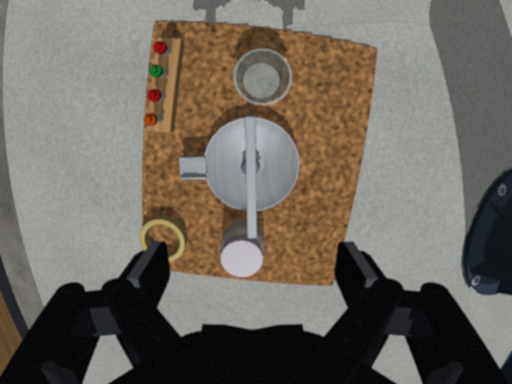

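The wrist view shows the bar from about (250,118) to (252,236), the lip tip at (180,168), the beaker rim at (263,77) and the jar cap at (242,257). I'll zoom in for finer pixel positions.

Run:
```python
from h import *
p=np.load("w1.npz")['p'];cv2.imwrite("pics/w1z.png",cv2.resize(p[40:250,165:310],None,fx=2.8,fy=2.8,interpolation=cv2.INTER_CUBIC) if 0 else cv2.resize(p[40:240,170:310],None,fx=3,fy=3,interpolation=cv2.INTER_CUBIC))
```

```text
(no output)
```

View pics/w1z.png

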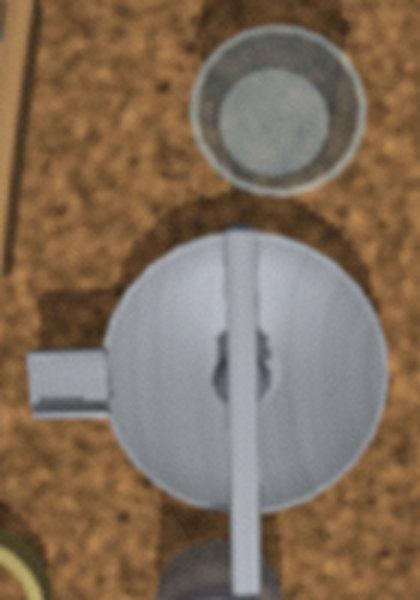

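Run:
```python
from h import *
T=np.load("w1.npz")['T']
u=lambda *q: np.array([(170+(x+.5)/3-.5,40+(y+.5)/3-.5) for x,y in q])
b=wplane(T,u((246.5,595),(240,231)),.104)[:,:2];bv=b[0]-b[1]
print("bar",b,b.mean(0),np.linalg.norm(bv),"yaw",np.degrees(np.arctan2(bv[1],bv[0]))-90)
lip=wplane(T,u((29,350),(31,418)),.033)[:,:2];print("lip",lip,lip.mean(0)); v=lip.mean(0)-b.mean(0);print(np.degrees(np.arctan2(v[1],v[0])),np.linalg.norm(v))
l2=lip[1]-lip[0];print("lip edge yaw",np.degrees(np.arctan2(l2[1],l2[0])))
print("rim ctr",wplane(T,u((246,372)),.030)[0,:2])
print("beaker",wplane(T,u((279,111)),.064)[0,:2])
```

```text
bar [[ 0.52434347 -0.05195249]
 [ 0.5294852  -0.17721856]] [ 0.52691434 -0.11458552] 0.1253715460033244 yaw 2.350470479596055
lip [[ 0.61577298 -0.12524587]
 [ 0.61587216 -0.09630964]] [ 0.61582257 -0.11077776]
2.4523684943673287 0.0889897391018064
lip edge yaw 89.80361879388
rim ctr [ 0.52617397 -0.11688186]
beaker [ 0.51689573 -0.21990173]
```

Run:
```python
from h import *
q=q_tool(182.1)
robot.servo_line([.5265,-.1142,.15],.15,q)
T=wrist_T();p,d=optics.capture("wrist");cv2.imwrite("pics/w2.png",p);np.savez("w2.npz",p=p,d=d,T=T)
print(robot.read_time_s(),robot.read_tool_pos())
```

```text
3.925 [ 0.52707197 -0.11436828  0.15103123]
```

View pics/w2.png

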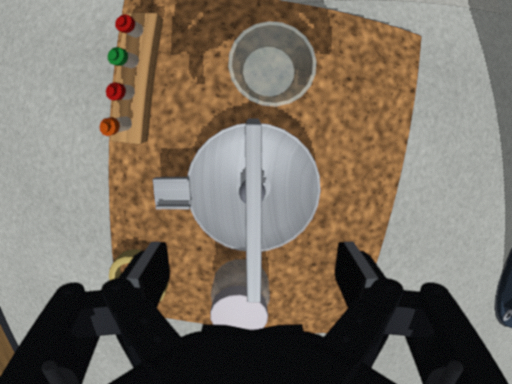

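The bar runs from (253,121) to (254,301), centred between the fingers (inner edges at about 168 and 337). The ball shows either side of it at (253,188). I'll refine the bar's line numerically, then go down and grip.

Run:
```python
from h import *
f=np.load("w2.npz");p=f['p'];T=f['T']
g=cv2.GaussianBlur(cv2.cvtColor(p,cv2.COLOR_BGR2GRAY),(1,5),0).astype(float)
pts=[]
for r in list(range(130,165,4))+list(range(205,296,5)):
    row=g[r,232:276];dg=np.gradient(row)
    # rising edge left, falling right within 13..19px width: best pair
    best=max(((dg[i]-dg[j],i,j) for i in range(10,22) for j in range(i+10,min(i+18,43))))
    pts.append((r,232+best[1],232+best[2]))
pts=np.array(pts);print(pts.T)
mid=np.c_[(pts[:,1]+pts[:,2])/2,pts[:,0]]
w=wplane(T,mid,.104)[:,:2]
k=np.polyfit(w[:,1],w[:,0],1);res=w[:,0]-np.polyval(k,w[:,1]);ok=abs(res)<1.5e-3;k=np.polyfit(w[ok,1],w[ok,0],1)
print("yaw",-np.degrees(np.arctan(k[0])),"x at y=-.1142",np.polyval(k,-.1142),ok.sum(),len(ok))
e=wplane(T,[(254,301.5),(253.2,122)],.104);print(e,e.mean(0),np.linalg.norm(e[0]-e[1]))
```

```text
[[130 134 138 142 146 150 154 158 162 205 210 215 220 225 230 235 240 245
  250 255 260 265 270 275 280 285 290 295]
 [246 246 247 247 246 247 247 247 247 247 247 247 247 247 247 247 247 247
  246 246 246 246 247 247 247 247 247 247]
 [260 260 260 260 260 260 259 259 260 260 260 260 260 260 260 260 260 260
  260 261 261 261 260 260 260 260 260 260]]
yaw 2.2650376944729596 x at y=-.1142 0.5268937014008814 28 28
[[ 0.52410822 -0.05251118  0.104     ]
 [ 0.52943562 -0.1787436   0.104     ]] [ 0.52677192 -0.11562739  0.104     ] 0.12634478592532625
```

Run:
```python
from h import *
q=q_tool(182.25)
robot.servo_line([.5268,-.1148,.090],.08,q)
robot.dwell(.3)
print(robot.read_time_s(),robot.read_tool_pos(),robot.read_force())
robot.grasp(50)
robot.dwell(.3)
print(robot.read_time_s(),robot.read_opening(),robot.read_tool_pos(),robot.read_force())
p,d=optics.capture("side");cv2.imwrite("pics/s2.png",cv2.resize(p[180:360,180:400],None,fx=3,fy=3,interpolation=cv2.INTER_CUBIC))
```

```text
5.125 [ 0.52696387 -0.11484053  0.09027404] [ 0.78444197 -0.36444785  0.7094362 ]
6.1 0.10337199595163304 [ 0.52674642 -0.11479915  0.08999545] [-1.59243757 -0.38932366  1.90770028]
```

View pics/s2.png

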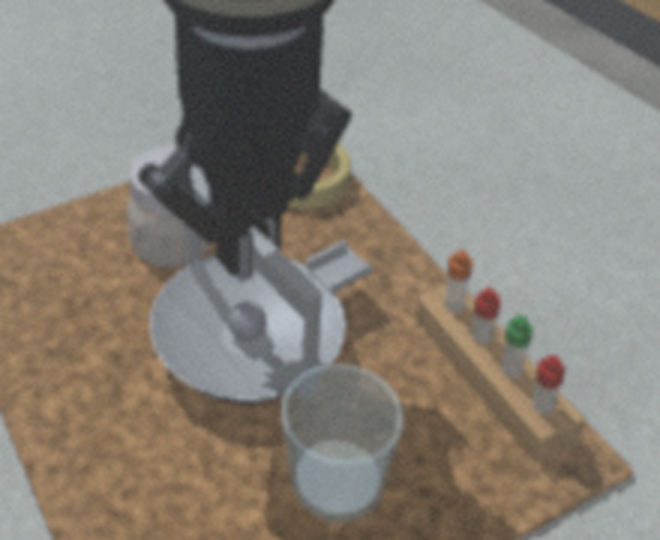

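The jaws hold the bar and the ball sits mid-dish at about (247,320). I'll lift straight up slowly.

Run:
```python
from h import *
q=q_tool(182.25)
robot.servo_line([.5268,-.1148,.154],.03,q)
robot.dwell(.4)
print(robot.read_time_s(),robot.read_opening(),robot.read_tool_pos(),robot.read_force(),robot.read_joint_pos())
p,d=optics.capture("side");cv2.imwrite("pics/s3.png",cv2.resize(p[180:360,180:400],None,fx=3,fy=3,interpolation=cv2.INTER_CUBIC))
T=wrist_T();p,d=optics.capture("wrist");cv2.imwrite("pics/w3.png",p)
```

```text
8.8333 0.1065778075458444 [ 0.52681361 -0.11478619  0.15397802] [-0.49649009  0.62785058 -2.03708929] [-2.14540697e-01  3.26054667e-01 -1.17066710e-01  1.12769488e+00
  1.08784379e-05 -1.82463628e+00]
```

View pics/s3.png

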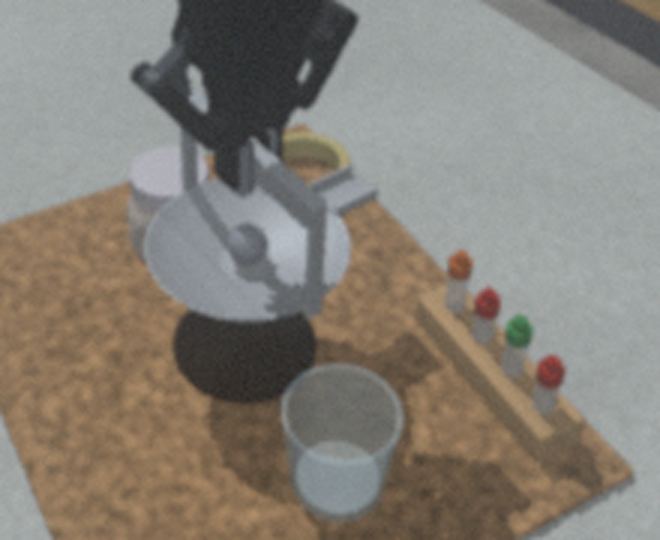

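View pics/w3.png

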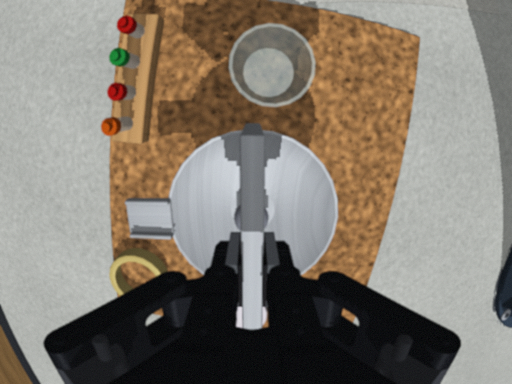

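The dish is lifted and level, the ball is centred, and the black coaster shows below it. In the wrist picture the beaker is at (271,65). I'll try a small turn first to learn the speed.

Run:
```python
from h import *
j=np.array(robot.read_joint_pos());t=robot.read_time_s()
a=j.copy();a[5]+=np.radians(3);robot.move_joints(a);t2=robot.read_time_s();print("joints 3deg",t2-t)
robot.servo_line([.5268,-.1148,.154],.1,q_tool(182.25-6));t3=robot.read_time_s();print("line 3deg",t3-t2)
a[5]=j[5]+np.radians(14);robot.move_joints(a);t4=robot.read_time_s();print("joints 8deg",t4-t3,robot.read_tool_pos(),R.from_quat(robot.read_eef_rot()).as_matrix()[:,1])
robot.dwell(.2);p,d=optics.capture("side");cv2.imwrite("pics/s4.png",cv2.resize(p[180:360,180:400],None,fx=3,fy=3,interpolation=cv2.INTER_CUBIC))
```

```text
joints 3deg 0.25
line 3deg 0.25
joints 8deg 0.25840000000000174 [ 0.5267753  -0.1148126   0.15399046] [-9.80013064e-01  1.98933140e-01  1.59389805e-05]
```

View pics/s4.png

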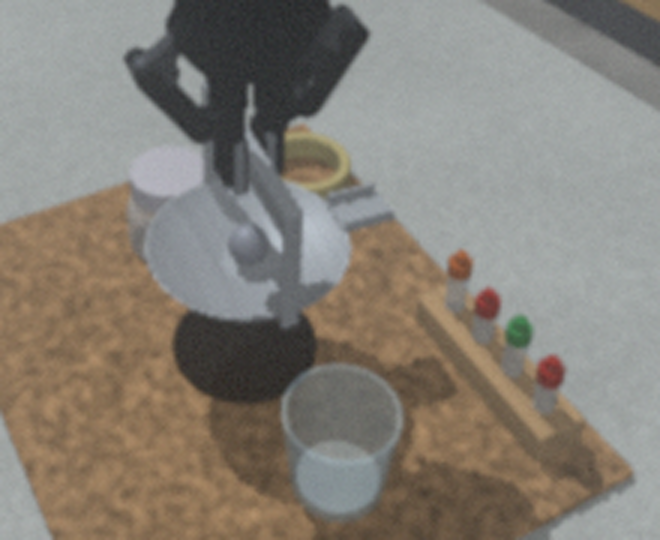

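Run:
```python
from h import *
a=np.array(inverse_kinematics([.5268,-.1148,.154],q_tool(84.7)));j=np.array(robot.read_joint_pos());print(j,a)
for s in np.linspace(0,1,23)[1:]: robot.move_joints(j+(a-j)*s)
robot.dwell(.8)
print(robot.read_time_s(),robot.read_opening(),robot.read_tool_pos(),robot.read_force(),R.from_quat(robot.read_eef_rot()).as_matrix())
T=wrist_T()
for n in ("side","top","wrist"):
    p,d=optics.capture(n);np.savez(n+"5.npz",p=p,d=d,T=T)
    if n=="side":p=cv2.resize(p[180:360,180:400],None,fx=3,fy=3,interpolation=cv2.INTER_CUBIC)
    if n=="top":p=cv2.resize(p[170:330,240:420],None,fx=3.6,fy=3.6,interpolation=cv2.INTER_CUBIC)
    cv2.imwrite(f"pics/{n}5.png",p)
```

```text
[-2.14615952e-01  3.25989831e-01 -1.17130279e-01  1.12769761e+00
  4.45527883e-05 -1.58255176e+00] [-0.214565    0.32600437 -0.1170801   1.12771186  0.         -0.12206255]
16.2417 0.10672600908945681 [ 0.52677745 -0.11478572  0.15400101] [ 0.52022738 -0.44408331 -2.93096797] [[-9.95734492e-01  9.22649377e-02 -4.28342474e-05]
 [ 9.22649378e-02  9.95734493e-01  1.18196566e-07]
 [ 4.26624431e-05 -3.83440678e-06 -9.99999999e-01]]
```

View pics/side5.png

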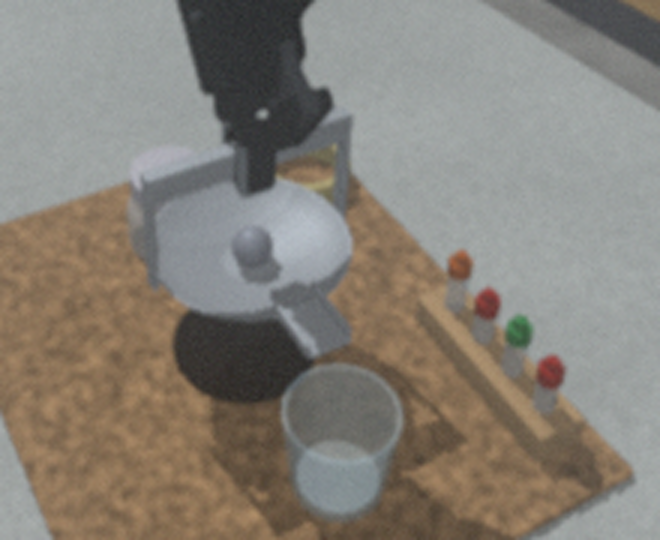

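View pics/top5.png

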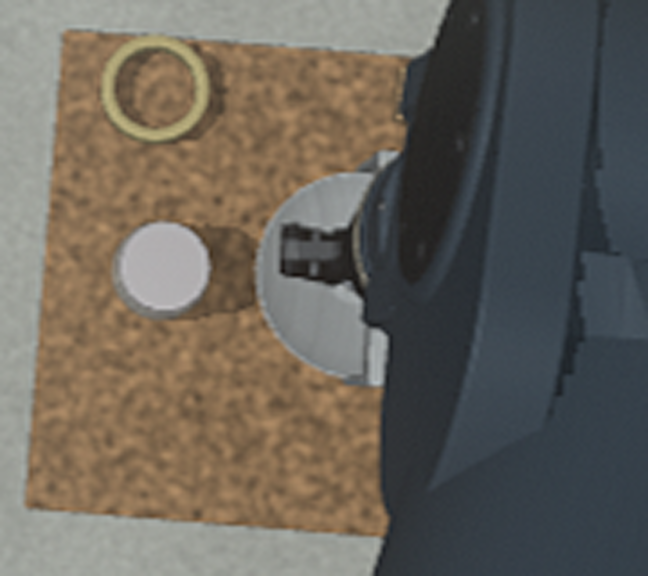

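View pics/wrist5.png

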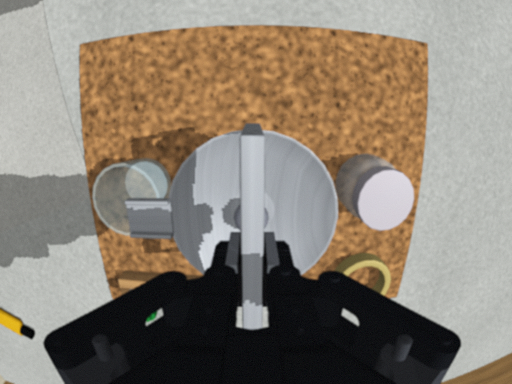

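The side view shows the lip tip at about (330,345), just behind and above the beaker rim centred at (342,410), with the ball centred at (252,245). The wrist view has the lip tip at x≈127 (rows 199–236) over the beaker centred at about (131,199). I'll check the alignment in numbers.

Run:
```python
from h import *
f=np.load("wrist5.npz");T=f['T'];p=f['p']
cv2.imwrite("pics/w5z.png",cv2.resize(p[145:255,80:270],None,fx=4,fy=4,interpolation=cv2.INTER_CUBIC))
p=np.load("side5.npz")['p'];cv2.imwrite("pics/s5z.png",cv2.resize(p[235:360,220:340],None,fx=4.6,fy=4.6,interpolation=cv2.INTER_CUBIC))
```

```text
(no output)
```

View pics/w5z.png

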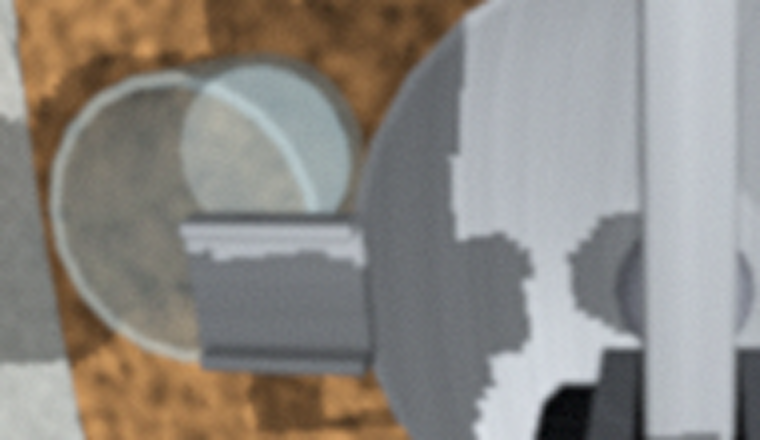

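View pics/s5z.png

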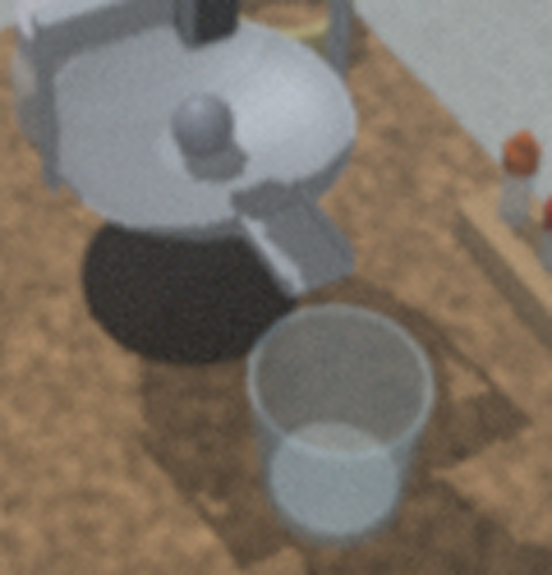

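Run:
```python
from h import *
T=np.load("wrist5.npz")['T']
u=lambda *q: np.array([(80+(x+.5)/4-.5,145+(y+.5)/4-.5) for x,y in q])
rim=np.array([(50,205),(62,265),(100,320),(145,350),(195,358),(170,74),(110,100),(70,150),(270,118),(300,160),(316,205),(235,88)])
W=wplane(T,u(*rim),.064)[:,:2]
A=np.c_[2*W,np.ones(len(W))];s=np.linalg.lstsq(A,(W**2).sum(1),rcond=None)[0];r=np.sqrt(s[2]+s[:2]@s[:2]);print("beaker",s[:2],r)
for z in (.095,.100,.105):
    l=wplane(T,u((181,218),(203,370)),z)[:,:2];print(z,l,l.mean(0),np.linalg.norm(l[0]-l[1]))
ball=wplane(T,u((685,285)),.154+.005-.078+.012)[0];print("ball",ball)
b=s[:2];o=np.array([.5268,-.1148]);v=b-o;print("dir",np.degrees(np.arctan2(v[1],v[0])),np.linalg.norm(v))
S=optics.get_calibration("side");us=lambda *q: np.array([(220+(x+.5)/4.6-.5,235+(y+.5)/4.6-.5) for x,y in q])
# side view: offsets relative, same camera
print("side beaker",plane(S,us((340,385)),.064)[0,:2],"lip bottom tip corners",plane(S,us((298,295),(353,268)),.094)[:,:2],"ball",plane(S,us((203,125)),.093)[0,:2])
```

```text
beaker [ 0.51773753 -0.22007693] 0.031411047193050115
0.095 [[ 0.50732802 -0.20399141]
 [ 0.53683753 -0.20679102]] [ 0.52208278 -0.20539121] 0.029642012457174533
0.1 [[ 0.5059166  -0.20145135]
 [ 0.53464054 -0.20417644]] [ 0.52027857 -0.2028139 ] 0.028852919670575385
0.105 [[ 0.50450518 -0.1989113 ]
 [ 0.53244355 -0.20156186]] [ 0.51847437 -0.20023658] 0.028063826883976233
ball [ 0.52795948 -0.11622196  0.093     ]
dir -94.92001664710185 0.10566626953954542
side beaker [ 0.51693674 -0.2219931 ] lip bottom tip corners [[ 0.51163714 -0.20337304]
 [ 0.53435572 -0.20409789]] ball [ 0.53018694 -0.11727432]
```

Run:
```python
from h import *
robot.dwell(.5)
print(robot.read_time_s(),robot.read_opening(),robot.read_tool_pos(),abs(np.array(robot.read_joint_vel())).max(),robot.read_force())
p,d=optics.capture("side");p0=np.load("side5.npz")['p']
bx=np.s_[250:280,250:275]
print("ball shift px",cv2.phaseCorrelate(p0[bx].mean(2),p[bx].mean(2)))
S=optics.get_calibration("side");Rm=R.from_quat(S['orientation'])
for x,y in [(300,240),(315,260),(320,270),(203,125),(120,80),(300,90),(180,210)]:
    u=220+(x+.5)/4.6-.5;v=235+(y+.5)/4.6-.5
    o,r=ray(S,(u,v));print((x,y),o+r[0]*np.median(d[int(round(v))-1:int(round(v))+2,int(round(u))-1:int(round(u))+2]))
```

```text
16.8917 0.10815886704339932 [ 0.52679923 -0.11480767  0.15399962] 0.0014939231667412476 [ 0.80515437 -0.08802801 -1.88716971]
ball shift px ((0.5092357625498103, -0.02225859528671492), 0.9852518343239611)
(300, 240) [ 0.52513534 -0.185917    0.09652411]
(315, 260) [ 0.52399777 -0.19611915  0.09674201]
(320, 270) [ 0.52290539 -0.20044121  0.09653718]
(203, 125) [ 0.52622966 -0.12322103  0.09980917]
(120, 80) [ 0.51986249 -0.07333959  0.08732938]
(300, 90) [ 0.57532927 -0.11781042  0.08862593]
(180, 210) [ 0.50354098 -0.1425735   0.0852475 ]
```

Run:
```python
from h import *
p0=np.load("side5.npz")['p'];p,d=optics.capture("side")
bx=np.s_[250:280,250:275];print("self",cv2.phaseCorrelate(p0[bx].mean(2),p0[bx].mean(2))[0])
bx=np.s_[250:280,250:276];print("vs now",cv2.phaseCorrelate(p0[bx].mean(2),p[bx].mean(2))[0])
robot.job_done();print(robot.read_time_s())
```

```text
self (0.5, 0.0)
vs now (0.5738101803127424, -0.1366529615934411)
the job is handed in; nothing more can be done
the job is handed in; nothing more can be done
```

The job is handed in at about 17 s of the 35 s allowed. I gripped the bar at its centre with 50 N, lifted the dish 64 mm straight up, and turned it level by about 97.5° in place so the lip points at the beaker. The beaker is on the mat −y side.

**Last checks before handing in**
- **Lip position:** the underside is about 2.9 cm above the beaker rim, and the tip reaches about 13 mm past the rim's inner edge.
- **Level:** the tool is vertical and the lip height is constant along its length in the depth image. The force reading suggests only the dish's weight, about 2–3 N.
- **Still:** the joints are at rest. The ball is within about 2 mm of the dish's axis in the wrist view.
- **Other items:** the beaker is where it was first measured, to within about 2 mm. Jar, tape roll and tube rack were not touched, and look unmoved in the last pictures.

**What disagreed**
- **Aiming direction:** the wrist camera gave −94.9° and the side camera −97.2°. I used −95.3°, which also matches the first top view; the arm blocks the top view of the beaker in the final pose.
- **Ball position:** the side camera put the ball about 4 mm from the dish's axis. Its positions for the bar and beaker were also a few millimetres off at the start.
- **Ball shift:** the image comparison showed about 0.5 px of ball shift. Comparing one picture with itself also gives exactly 0.5 px, so I put it down to the method. What is left is about 0.15 px or less over roughly 0.7 s. That last comparison ran in the same script as the hand-in, so I only read it afterwards.

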